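# Load the inspection tray and hold it home in the measuring corner

## Robot

A 6-joint arm with a two-finger parallel gripper is mounted at the origin on the work surface. World frame = base frame: x ahead of the robot, y to its left, z up, the work surface at z = 0. Lengths are in m, angles in degrees, forces in N, time in s.
With the tool pointing down it reaches from about 0.35 to 0.875 m from the base axis. Payload 4.2 kg.
Tool frame: the origin (TCP) lies midway between the tips of the shut fingers; the grasp point (between the pads) lies 19 mm behind it; y points along the fingers, z is the direction in which the jaws open and shut, and the axes are right-handed (so a half turn about y gives the same grasp; the last joint's range is limited). The gripper opens to 87 mm and grips with 3 to 60 N. Pads are 19 mm wide; open, the fingers measure 117 mm over their backs; the gripper's body (75 mm by 190 mm) begins 51 mm behind the grasp point.
Start: joints at [89.473, 22.042, 0.453, 0, -68.411, -14.817], TCP at [0.165, 0.603, 0.223] pointing down, gripper open.
Joint ranges: [-179.83, 179.83], [-69.29, 118.12], [-61.27, 80.66], [-181.25, 117.63], [-171.15, -9.14], [-177.46, 177.46]. Speed limits (degrees/s): [159.86, 159.86, 180, 180, 180, 180].

## Interface

Orientations are given as [roll, pitch, yaw] about the fixed x, y, z axes, in that order (R = Rz(yaw) Ry(pitch) Rx(roll)).
In Python, from workcell import env gives the robot as it stands. The module is installed in compiled form; this text tells all that it offers. Calls block until the motion is done:
- env.goto(position, orientation): joint-space move of the TCP to a pose.
- env.move_straight(position, rotation=None, rate=0.15, force_limit=None): straight line of the TCP; rotation=None keeps the orientation; rate is the mean speed in m/s. With force_limit (N) it stops when the force on the tool has changed by that much, and returns True; else False.
- env.set_joints(angles): joint-space move.
- env.gripper_to(opening, grasp_force=None): opening from 0.0 (shut) to 1.0 (fully open); grasp_force is the grip in N (None keeps the last); returns when the fingers have stopped.
- env.dwell(seconds).
- env.inverse_kinematics(position, orientation): joint angles nearest the present ones, or None.
- env.read_state(): the state.
- env.grab_frame(name): name is "scene" or "side" or "wrist"; returns a dict with "image" (400x640x3 uint8, blue, green, red), "fx", "fy", "cx", "cy" (pixels), "position" and "orientation" of the camera in the world. Camera axes: x right, y up, looking along -z (the intrinsics and any distortion apply to the point x, -y, -z); pixel columns grow to the right and rows downward; lengths in m; the calibration is good to about 2 mm. A picture is of the moment at which its call begins. There is no depth.
A pose or a line that the arm cannot do raises env.Unreachable and nothing moves.
- env.close_job(): hands the job in, once; it reports no verdict.
Trained networks look in a picture, given as the dict that the camera call returned (one of the last four; its "shot" number tells which), for a name from the list of things; names that differ only in an ending like _2 or _b are one class to them, and where a whole thing is asked for, a point or a joint stands for the part that bears it (a point fixed in the world has none). Each returns a list of dicts, best first, with "score" (0 to 1); they miss things now and then, are a little off and sometimes report something else, mostly with a low value. They report only what shows in the picture. A call takes as long as a camera call. They do not tell look-alikes from the thing itself.
- env.search_frame(picture, thing): "xyz" ([x, y, z] in m, in world coordinates, good to about 4 mm: the middle of the surface that is visible of it).
- env.trace(picture, thing): "mask" (400x640 bool, what is visible of it).
The state is a dict: "clock": time; "joint_positions": joint angles; "qvel": joint speeds; "joint_torque": joint torques, N m; "position": TCP position; "tool_rot": TCP orientation; "force": force on the tool from outside, world axes, zero at the start; "wrist_torque": the same for the moment, N m; "opening": opening from 0.0 (shut) to 1.0 (fully open).
Only numpy, scipy, OpenCV 4.12 (cv2) and the standard library are available. Lean on these libraries where they do the work, as an engineer would, in place of code of your own. Each camera call takes 0.05 s, during which the arm holds its last target. There are 200 camera calls.

## Task

Load the steel sleeve, the brass hub and the aluminium valve block into the blue tray, in any order. Then bring the loaded tray, standing flat on the granite, into the corner fence so that its long side is flush with the long stop and its short side flush with the short stop, both red plungers pushed fully in. Finish while still holding the tray pressed home against both stops - do not let go, the plungers are sprung and push it out again - and leave everything else on the table where it is.

Things in the scene. Friction and masses are not known exactly. Their poses are not given: they have to be found in the camera images.
- tray_grip (a point): Point on the black upright grip bar in the middle of the loose blue tray, on the tray's centre, 58 mm above its underside; axes are the tray's. Bar: 50 mm long (x), 14 mm thick (y: close the fingers along y), its top 74 mm above the table. With the tray home this point is 70 mm from the long stop's face and 110 mm from the short stop's face.
- tray: The same tray; origin at the centre of its underside. 140 (x) x 220 (y) mm outside, walls 4 mm thick and 24 mm high, inner floor 6 mm above the table, about 0.4 kg empty. On either side of the grip bar (+y and -y) is an open bay about 132 x 99 mm.
- sleeve_center (a point): Centre of the steel sleeve (loose): an upright tube 32 mm outside, 20 mm inside, 34 mm high, about 0.1 kg; stands on the table.
- sleeve: The same sleeve; origin at the centre of its underside, z along its bore.
- hub_center (a point): Half-way up the brass hub on its axis (loose): an upright hub 26 mm in diameter on a round flange 46 mm in diameter and 8 mm thick, 34 mm high in all, about 0.12 kg; the flange is at the bottom, best gripped by the slimmer hub above it (10 to 34 mm above its underside).
- hub: The same hub; origin at the centre of its underside, z along its axis.
- valve_center (a point): Centre of the aluminium valve block (loose): 40 (its x) x 26 (its y) x 34 (z) mm, two dark bores on top, about 0.08 kg; grip it across its 26 mm (y).
- valve: The same block; origin at the centre of its underside.
- fence: Dark steel corner block of the fence fixed to the granite. Origin: on the table at the inner corner where the two stop faces (extended) meet. The tray belongs in its x < 0, y < 0 quarter. All of the fence is 30 mm high (bolt heads 35 mm).
- stop_long: Long aluminium stop, 180 mm long, 25 mm thick; same origin and axes as the fence. Its face is the plane x = 0 and runs along y from -12 to -192 mm; the long (220 mm) side of the tray goes against it.
- stop_short: Short aluminium stop, 120 mm long, 25 mm thick; same origin and axes as the fence. Its face is the plane y = 0 and runs along x from -12 to -132 mm; the short (140 mm) side of the tray goes against it.
- plunger_long (a joint): Travel of the red sprung plunger (12 mm round) in the long stop, 14 mm above the table at y = -110 mm of the fence, pressed towards fence +x. 0 = out (sticks out 6 mm), 0.006 = fully in, flush with the face. About 2.4 N to start, 9.6 N at the end.
- plunger_short (a joint): The same kind of plunger in the short stop, at x = -70 mm of the fence, pressed towards fence +y; 0 = out, 0.006 = fully in.
- refball: Bystander, loose, to be left alone. White reference ball on a dark steel stand, 56 mm foot, 147 mm tall; origin under the foot.
- ringgauge: Bystander, loose, to be left alone. Steel ring gauge, 60 mm outside, 36 mm inside, 18 mm high; origin at its underside.
- jack: Bystander, loose, to be left alone. Small dark screw jack, 40 mm foot, 40 mm tall; origin at its underside.
- pendant: Bystander, loose, to be left alone. Grey joystick pendant, 120 x 90 mm, 90 mm tall with its stick; origin at its underside.
- driver: Bystander, loose, to be left alone. Screwdriver about 170 mm long, lying on the table; origin underneath it.
- stylus_cup: Bystander, loose, to be left alone. Grey cup, 60 mm across, 50 mm tall; origin at its underside.
Things that resemble listed ones, but are neither listed nor needed, are in the scene too. What is shaped like the sleeve but turquoise is not meant. Leave any pink look-alike of the valve alone.

How it is judged:
By the outcome, as a careful person would: the job done as asked, in the order asked, and still so for the second after the job is handed in, while the arm keeps its last pose, push and grip.
It also fails if it takes over 72 s, if anything falls off the work surface, if the arm or the gripper's body presses on something with over 40 N, if the wrist force passes 120 N, or if a joint passes its speed limit or range.

## Working session

There is one attempt and no reset: what is moved stays moved. The work goes in short steps, each a Python script; the robot and the scene stay as the last script left them, time stands still between calls to the robot, and variables do not carry over. Pictures are saved under pics/ and viewed, about 8 in all and at most 12, crops included, and the job is handed in when it is done.

```bash
mkdir -p pics
python3 - <<'E'
from workcell import env
import cv2
s=env.read_state();print({k:s[k] for k in('clock','position','tool_rot','force','opening')})
for n in("scene","side"):
    f=env.grab_frame(n);cv2.imwrite(f"pics/{n}0.png",f["image"]);print(n,f["position"],f["orientation"],f["fx"],f["cx"],f["cy"],[k for k in f])
    for t in("tray","tray_grip","sleeve","hub","valve","fence","stop_long","stop_short","plunger_long","plunger_short","refball","ringgauge","jack","pendant","driver","stylus_cup"):
        print(t,[(round(d["score"],2),[round(float(v),3) for v in d["xyz"]]) for d in env.search_frame(f,t)])
print(env.read_state()["clock"])
E
```

```text
{'clock': 0.0, 'position': array([0.16521132, 0.60213598, 0.2214391 ]), 'tool_rot': array([-8.98725955e+01,  5.99643002e-03,  1.64644685e+02]), 'force': array([ 0.11181124, -0.90309854, -0.02466416]), 'opening': 0.9949876638636856}
scene [ 1.54726724 -0.41656011  1.26068704] [41.38899992 -0.23133969 66.69017387] 436.119835567007 321.4754561595106 206.6440156510371 ['image', 'fx', 'fy', 'cx', 'cy', 'position', 'orientation', 'shot']
tray [(0.85, [0.482, 0.009, 0.005])]
tray_grip [(0.69, [0.481, 0.006, 0.008])]
sleeve [(0.51, [0.618, -0.281, 0.024]), (0.26, [0.483, 0.007, 0.006])]
hub [(0.55, [0.45, -0.3, 0.011])]
valve [(0.52, [0.487, -0.482, 0.032]), (0.5, [0.53, -0.388, 0.033])]
fence [(0.74, [0.667, 0.251, 0.029])]
stop_long []
stop_short [(0.64, [0.834, 0.056, 0.043]), (0.55, [0.712, -0.335, 0.017])]
plunger_long [(0.67, [0.617, -0.284, 0.026])]
plunger_short [(0.75, [0.495, 0.439, 0.035])]
refball [(0.81, [0.833, 0.055, 0.044])]
ringgauge [(0.45, [0.706, -0.114, 0.02])]
jack [(0.56, [0.619, -0.283, 0.026]), (0.55, [0.711, -0.335, 0.016])]
pendant [(0.88, [0.496, 0.437, 0.037])]
d
[... 456 characters left out ...]

sleeve [(0.68, [0.538, -0.293, 0.025]), (0.64, [0.603, -0.293, 0.027]), (0.47, [0.682, -0.246, 0.03])]
hub [(0.61, [0.438, -0.309, 0.01])]
valve [(0.96, [0.476, -0.489, 0.029]), (0.82, [0.518, -0.393, 0.03]), (0.61, [0.823, 0.048, 0.049])]
fence [(0.73, [0.65, 0.253, 0.024])]
stop_long [(0.73, [0.666, 0.144, 0.028])]
stop_short [(0.84, [0.575, 0.256, 0.023])]
plunger_long []
plunger_short [(0.32, [0.583, -0.524, 0.02])]
refball [(0.69, [0.826, 0.049, 0.049]), (0.22, [0.664, 0.144, 0.027])]
ringgauge [(0.8, [0.707, -0.12, 0.012])]
jack [(0.56, [0.7, -0.342, 0.015])]
pendant []
driver [(0.56, [0.583, -0.523, 0.02])]
stylus_cup [(0.85, [0.358, 0.455, 0.036]), (0.49, [0.476, 0.003, 0.005])]
1.7
```

View pics/scene0.png

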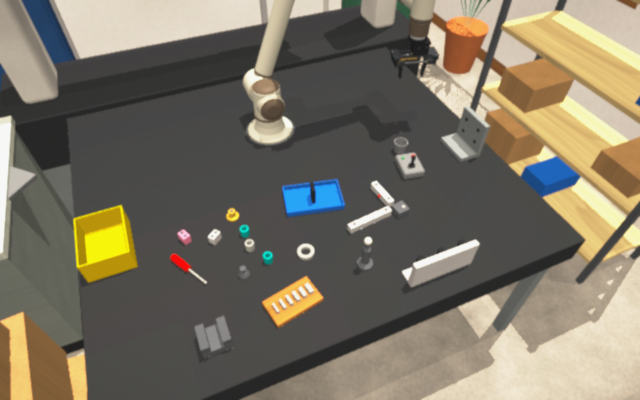

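View pics/side0.png

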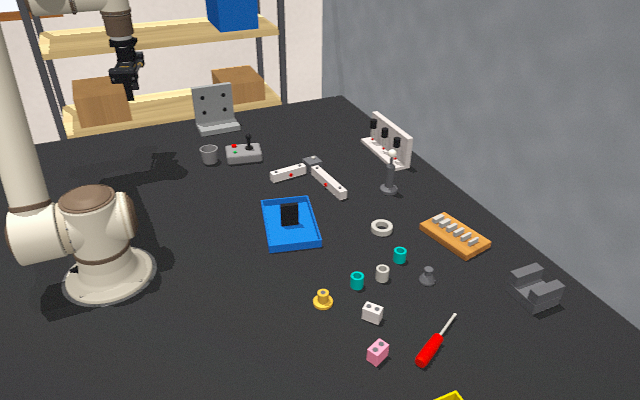

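Scene view: the tray is at (313,197) and the fence corner at (401,208). Candidates:
- **Sleeve:** steel at (250,245), which I choose; turquoise at (245,230) and (268,257) are rejected.
- **Valve:** aluminium at (214,237), which I choose; pink at (184,237) is rejected.
- **Hub:** brass at (232,215) is the only one. The ring gauge at (306,251) and jack at (243,271) are bystanders.

Next I take close views with the wrist camera.

```bash
cat > h.py <<'E'
from workcell import env
import cv2, numpy as np
from scipy.spatial.transform import Rotation as Ro
def ray(f,u,v):
    R=Ro.from_euler('xyz',f["orientation"],degrees=True).as_matrix()
    return R@np.array([(u-f["cx"])/f["fx"],-(v-f["cy"])/f["fy"],-1])
def plane(f,u,v,z):
    d=ray(f,u,v);p=np.array(f["position"]);return p+d*(z-p[2])/d[2]
def proj(f,p):
    R=Ro.from_euler('xyz',f["orientation"],degrees=True).as_matrix()
    c=R.T@(np.array(p)-f["position"]);return (f["cx"]+f["fx"]*c[0]/-c[2],f["cy"]-f["fy"]*c[1]/-c[2])
def save(f,n):
    import pickle;cv2.imwrite(f"pics/{n}.png",f["image"]);pickle.dump(dict(f),open(f"pics/{n}.pkl","wb"))
E
python3 - <<'E'
from h import *
for n,p,y,ts in(("w_tray",[.53,.11,.42],100,("tray","tray_grip","fence","stop_long","stop_short","plunger_long","plunger_short")),("w_parts",[.5,-.34,.36],60,("sleeve","hub","valve"))):
    env.goto(p,[-90,0,y]);f=env.grab_frame(n[0]=="w" and "wrist")
    save(f,n);s=env.read_state();print(n,s["clock"],s["position"],s["joint_positions"],f["position"],f["orientation"],f["fx"],f["fy"])
    for t in ts:
        print(t,[(round(d["score"],2),[round(float(v),3) for v in d["xyz"]]) for d in env.search_frame(f,t)])
E
```

```text
w_tray 4.05 [0.52990352 0.1107742  0.41949272] [ 2.89696673e+01  9.76565927e+00  1.09434088e+01 -1.06188083e-02
 -9.12293668e+01 -1.88957175e+01] [0.54515112 0.0282011  0.58156574] [-1.77775800e+01 -2.46889571e-02 -1.69954499e+02] 288.34334713261586 288.34334713261586
tray [(0.77, [0.478, 0.002, 0.007])]
tray_grip [(0.81, [0.479, -0.0, 0.006])]
fence [(0.93, [0.655, 0.248, 0.03]), (0.21, [0.82, 0.059, 0.051])]
stop_long [(0.64, [0.663, 0.15, 0.032])]
stop_short [(0.98, [0.572, 0.261, 0.029])]
plunger_long []
plunger_short []
w_parts 6.1167 [ 0.50062614 -0.33908514  0.36031959] [-1.87899647e+01  1.67276783e+01  1.19959798e+01 -7.08998722e-03
 -8.52285257e+01 -1.11113768e+01] [ 0.45877422 -0.41187011  0.522355  ] [-1.78020799e+01  2.36835227e-02  1.50057039e+02] 288.34334713261586 288.34334713261586
sleeve [(0.83, [0.537, -0.282, 0.032]), (0.67, [0.683, -0.24, 0.024]), (0.54, [0.603, -0.287, 0.028])]
hub [(0.7, [0.441, -0.305, 0.011]), (0.5, [0.606, -0.281, 0.026])]
valve [(0.73, [0.483, -0.485, 0.029]), (0.68, [0.52, -0.389, 0.037])]
```

View both.

View pics/w_tray.png

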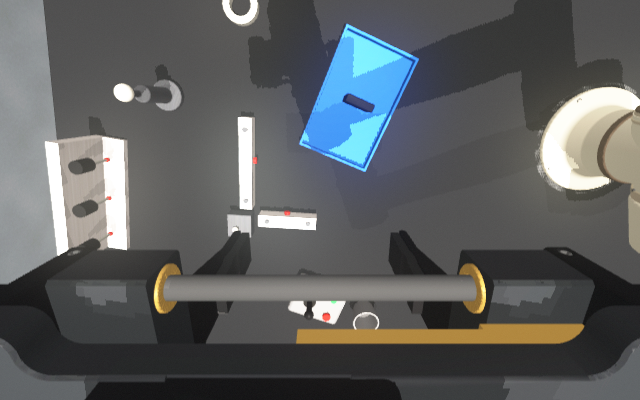

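View pics/w_parts.png

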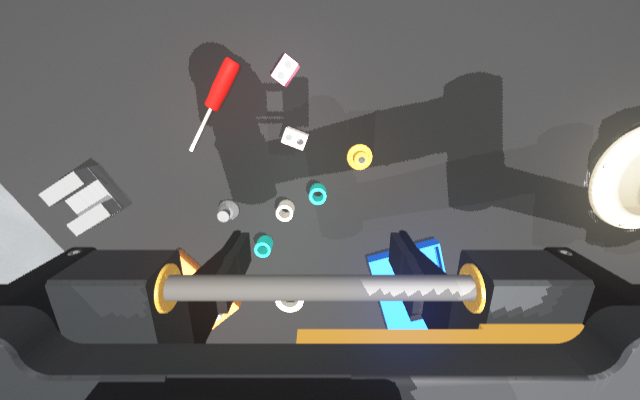

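The wrist view of the tray area shows the tray at (360,97), the long stop at (246,162), the short stop at (287,219), and the plungers facing the tray. The parts view shows the steel sleeve at (285,210), brass hub at (360,157) and aluminium valve at (294,138). The turquoise parts at (317,194) and (263,246) and the pink block at (285,70) are rejected. Next I fit the known shapes to the network masks.

```bash
cat >> h.py <<'E'
from scipy.optimize import minimize
def box(x0,x1,y0,y1,h): return [np.array([[x,y,z] for x in(x0,x1) for y in(y0,y1) for z in(0,h)])]
def cyl(r,h,z0=0): return [np.array([[r*np.cos(a),r*np.sin(a),z] for a in np.linspace(0,6.28,33) for z in(z0,h)])]
SH=dict(tray=box(-.07,.07,-.11,.11,.024),stop_long=box(0,.025,-.192,-.012,.03),stop_short=box(-.132,-.012,0,.025,.03),
 sleeve=cyl(.016,.034),hub=cyl(.023,.008)+cyl(.013,.034),valve=box(-.02,.02,-.013,.013,.034))
def render(f,shape,q,S=4):
    im=np.zeros((400*S,640*S),np.uint8);c,s=np.cos(q[2]),np.sin(q[2])
    for P in shape:
        uv=np.array([proj(f,(q[0]+c*p[0]-s*p[1],q[1]+s*p[0]+c*p[1],p[2])) for p in P])
        cv2.fillConvexPoly(im,cv2.convexHull(np.round((uv+.5)*S).astype(np.int32)),1)
    return im
def fit(obs,q0):  # obs: list of (frame, shape name, mask)
    ms=[cv2.resize(m.astype(np.uint8),None,fx=4,fy=4,interpolation=cv2.INTER_NEAREST) for _,_,m in obs]
    def cost(q): return sum(1-(lambda r:(r&m).sum()/(r|m).sum())(render(f,SH[n],q)) for (f,n,_),m in zip(obs,ms))/len(ms)
    q0=np.array(q0,float);best=None
    for k in range(2):
        r=minimize(cost,q0,method="Nelder-Mead",options=dict(initial_simplex=[q0,q0+[.008,0,0],q0+[0,.008,0],q0+[0,0,.15]],xatol=1e-4,fatol=1e-5,maxiter=90));q0=r.x
    return r.x,r.fun
def pick(f,t,near):  # mask of t whose centre is nearest the projected point
    u=np.array(proj(f,near));L=env.trace(f,t)
    L=[(np.linalg.norm(np.argwhere(d["mask"])[:,::-1].mean(0)-u),d["score"],d["mask"]) for d in L if d["mask"].any()]
    return min(L,key=lambda a:a[0]) if L else None
E
cat > m.py <<'E'
from h import *
import pickle
A=pickle.load(open("pics/w_tray.pkl","rb"));B=pickle.load(open("pics/w_parts.pkl","rb"))
def one(f,t,near,q0):
    m=pick(f,t,near);print(t,"pix",round(m[0],1),"score",round(m[1],2),m[2].sum());return (f,t,m[2])
r=np.radians
o=one(A,"tray",(.478,0,.01),0)
for y in(-30,30,):
    q,c=fit([o],(.478,0,r(y)));print("tray",q[:2].round(4),np.degrees(q[2]).round(1),round(c,3))
ol=one(A,"stop_long",(.663,.15,.02),0);os_=one(A,"stop_short",(.572,.261,.02),0)
for s in([ol],[os_],[ol,os_]):
    q,c=fit(s,(.655,.24,r(5)));print("fence",q[:2].round(4),np.degrees(q[2]).round(1),round(c,3))
for t,p in(("sleeve",(.603,-.287,.02)),("hub",(.441,-.305,.01)),("valve",(.52,-.389,.02))):
    o=one(B,t,p,0)
    for y in([0] if t!="valve" else [-30,30,90]):
        q,c=fit([o],(p[0],p[1],r(y)));print(t,q[:2].round(4),np.degrees(q[2]).round(1),round(c,3))
E
python3 m.py
```

```text
tray pix 2.2 score 0.86 9511
tray [0.4791 0.0129] -12.9 0.021
tray [0.4792 0.0132] -12.8 0.02
stop_long pix 3.9 score 0.63 1477
stop_short pix 2.1 score 0.68 877
fence [0.6448 0.2625] 6.0 0.055
fence [0.6444 0.2617] 6.2 0.096
fence [0.6442 0.262 ] 6.3 0.074
sleeve pix 3.2 score 0.6 314
sleeve [ 0.6071 -0.2824] -4.2 0.093
hub pix 2.5 score 0.96 508
hub [ 0.4417 -0.2995] 0.6 0.063
valve pix 2.4 score 0.96 402
valve [ 0.523  -0.3866] -50.6 0.089
valve [ 0.5232 -0.3866] 129.6 0.088
valve [ 0.5227 -0.3868] 127.9 0.09
```

The fits agree with each other and with the stated sizes. The tray is at (0.479, 0.013) with yaw −12.9°, and the fence corner is at (0.6445, 0.262) with yaw 6.2°. One nearer picture will confirm and refine the parts.

Run:
```python
from h import *
import pickle
B=pickle.load(open("pics/w_parts.pkl","rb"))
mid=np.array([.525,-.325,.02]);d=ray(B,320,130);d=d/-d[2]
off=np.array([.5006,-.3391,.3603])-B["position"]
tcp=mid-d*.33+off;print(tcp)
env.goto(tcp,[-90,0,60]);f=env.grab_frame("wrist");save(f,"w2")
for t,p,y in(("sleeve",(.607,-.282,.02),0),("hub",(.442,-.3,.01),0),("valve",(.523,-.387,.02),129)):
    m=pick(f,t,p)
    if m is None: print(t,"none");continue
    q,c=fit([(f,t,m[2])],(p[0],p[1],np.radians(y)));print(t,round(m[0],1),round(m[1],2),q[:2].round(4),np.degrees(q[2]).round(1),round(c,3),"px",np.round(proj(f,(q[0],q[1],.034))))
    r=render(f,SH[t],q,1);cs,_=cv2.findContours(r,cv2.RETR_EXTERNAL,cv2.CHAIN_APPROX_NONE);cv2.drawContours(f["image"],cs,-1,(0,0,255),1)
cv2.imwrite("pics/w2c.png",cv2.resize(f["image"][0:270,120:520],None,fx=2,fy=2));print(env.read_state()["clock"])
```

```text
[ 0.55361513 -0.27614854  0.187945  ]
sleeve 55.6 0.78 [ 0.607 -0.282] 0.0 1.0 px [279. 200.]
hub 0.2 0.98 [ 0.4415 -0.2994] 3.0 0.078 px [402. 112.]
valve 0.1 0.62 [ 0.5228 -0.3858] 129.1 0.037 px [294.  77.]
7.55
```

View pics/w2c.png

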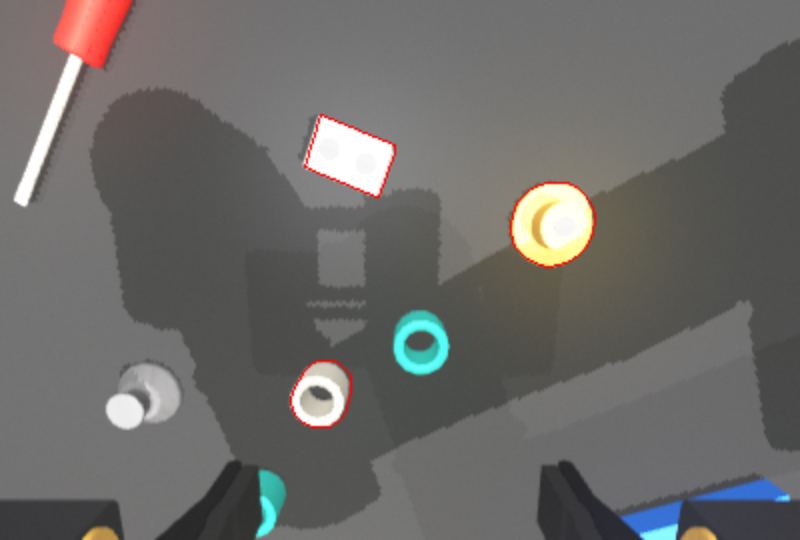

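The close crop confirms the choices: steel sleeve at (321,395), aluminium valve at (350,155) and brass hub at (552,223), each inside its red model outline. The turquoise parts at (420,342) and (265,500) are left alone. I pick the sleeve first.

```bash
cat >> h.py <<'E'
TR=np.array([.479,.013]);TY=-12.9
def tray_pt(x,y):
    a=np.radians(TY);return TR+[np.cos(a)*x-np.sin(a)*y,np.sin(a)*x+np.cos(a)*y]
def st(l):
    s=env.read_state();print(l,round(s["clock"],2),"op",round(s["opening"],3),"pos",s["position"].round(4),"F",s["force"].round(1));return s
def pickplace(xy,yaw,dst,pyaw,width,H=.13,force=25):
    op=(width+.02)/.087
    env.gripper_to(min(1,op));env.goto([*xy,.09],[-90,0,yaw]);env.move_straight([*xy,.010],rate=.12,force_limit=15)
    st("down");env.gripper_to(0,force);st("grip")
    env.move_straight([*xy,H],rate=.2);s=st("lift")
    if s["opening"]*.087<width-.008: print("MISSED");return
    p=tray_pt(*dst);env.goto([*p,H],[-90,0,pyaw])
    hit=env.move_straight([*p,.0175],rate=.12,force_limit=8);st(f"place hit={hit}")
    env.gripper_to(min(1,(width+.016)/.087));env.move_straight([*p,.12],rate=.2);st("up")
E
python3 - <<'E'
from h import *
pickplace((.607,-.282),10,(-.038,.058),TY,.032)
E
```

```text
down 10.09 op 0.598 pos [ 0.6078 -0.2823  0.011 ] F [ 0.6 -0.  -0.2]
grip 10.61 op 0.359 pos [ 0.6073 -0.2821  0.0106] F [-1.1  0.   1.7]
lift 11.36 op 0.358 pos [ 0.6059 -0.2815  0.1284] F [-0.5 -0.2 -1.8]
place hit=True 13.77 op 0.359 pos [0.454  0.0772 0.0165] F [-0.  -0.7  5.8]
up 15.07 op 0.552 pos [0.4541 0.0777 0.1193] F [-0.2  0.8  0.6]
```

Run:
```python
from h import *
pickplace((.5228,-.3858),129.1,(.038,.058),TY+180,.026)
pickplace((.4415,-.2994),140,(-.038,-.058),TY+180,.026)
p=tray_pt(-.02,-.12)
env.goto([.50,.10,.33],[-90,0,100]);f=env.grab_frame("wrist");save(f,"w3")
m=pick(f,"tray",(.479,.013,.01));m2=m[2]
q,c=fit([(f,"tray",m2)],(.479,.013,np.radians(-12.9)));print("tray",m[1],q[:2].round(4),np.degrees(q[2]).round(1),round(c,3))
for t in("tray_grip","stop_long","stop_short"):print(t,[(round(d["score"],2),d["xyz"].round(3)) for d in map(lambda d:{**d,"xyz":np.array(d["xyz"])},env.search_frame(f,t))])
try:
    o=[(f,t,pick(f,t,p)[2]) for t,p in(("stop_long",(.663,.15,.02)),("stop_short",(.572,.261,.02)))]
    for s in(o[:1],o[1:],o):
        q,c=fit(s,(.6445,.262,.108));print("fence",q[:2].round(4),np.degrees(q[2]).round(1),round(c,3))
except Exception as e: print(e)
st("end")
```

```text
down 19.04 op 0.528 pos [ 0.5235 -0.3861  0.0107] F [-0.3 -0.9 -0.1]
grip 19.54 op 0.295 pos [ 0.523  -0.3859  0.0106] F [-1.7 -0.6  1.4]
lift 20.29 op 0.297 pos [ 0.5218 -0.3851  0.1284] F [-0.5  0.2 -1.1]
place hit=True 22.88 op 0.298 pos [0.5277 0.0602 0.0165] F [-1.   0.9  4.3]
up 24.18 op 0.481 pos [0.5281 0.0609 0.1191] F [ 0.9 -0.   0.1]
down 26.77 op 0.532 pos [ 0.4422 -0.2994  0.0105] F [ 0.1 -0.5  0.5]
grip 27.3 op 0.286 pos [ 0.4417 -0.2995  0.0105] F [-0.7 -0.2  4.2]
lift 28.05 op 0.279 pos [ 0.4404 -0.2988  0.1286] F [-0.4  0.4 -1.5]
place hit=True 30.03 op 0.283 pos [ 0.4279 -0.036   0.0165] F [-1.2  0.4  4.8]
up 31.35 op 0.484 pos [ 0.4281 -0.0352  0.1193] F [-0.7 -0.8 -0.2]
tray 0.83 [0.4794 0.0127] -12.8 0.131
tray_grip [(0.71, array([ 0.481, -0.003,  0.009])), (0.19, array([0.66 , 0.147, 0.03 ]))]
stop_long [(0.61, array([0.661, 0.149, 0.029]))]
stop_short [(0.61, array([0.587, 0.259, 0.032])), (0.29, array([0.521, 0.059, 0.042]))]
fence [0.6444 0.2625] 6.2 0.042
fence [0.6441 0.2629] 6.8 0.353
fence [0.6441 0.2622] 6.3 0.199
end 32.96 op 0.484 pos [0.4999 0.0998 0.3297] F [-0.2  1.1  0.3]
```

View pics/w3.png

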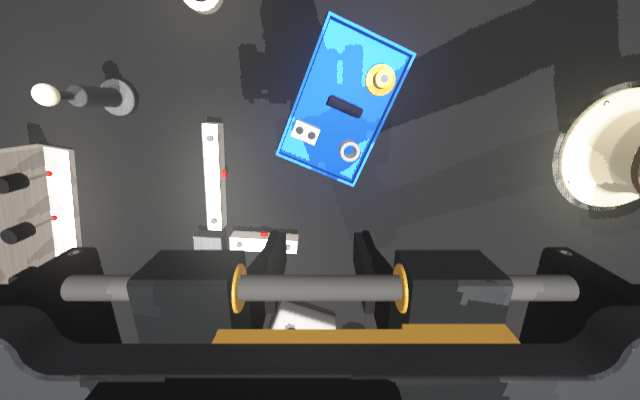

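All three parts are in the tray: valve at (305,131), sleeve at (349,151) and hub at (380,78). The bar at (345,106) is free, and the tray and fence poses are reconfirmed. Next I grip the bar and drag the tray flat to a pre-position.

```bash
cat >> h.py <<'E'
FO=np.array([.6443,.2623]);FY=6.25
def fp(x,y):
    a=np.radians(FY);return FO+[np.cos(a)*x-np.sin(a)*y,np.sin(a)*x+np.cos(a)*y]
def ff(l):
    s=st(l);a=np.radians(FY);R=np.array([[np.cos(a),np.sin(a)],[-np.sin(a),np.cos(a)]])
    print("  fence: pos mm",(R@(s["position"][:2]-FO)*1e3).round(1),"F",(R@s["force"][:2]).round(1),"Fz",s["force"][2].round(1),"Mz",s["wrist_torque"].round(2),"rot",s["tool_rot"].round(2));return s
E
python3 - <<'E'
from h import *
env.gripper_to(.5);env.goto([.4793,.0129,.12],[-90,0,TY+180])
print(env.move_straight([.4793,.0129,.0395],rate=.1,force_limit=12));ff("down")
env.gripper_to(0,60);s=ff("grip")
p=fp(-.092,-.132)
h=env.move_straight([*p,.0385],rotation=[-90,0,FY+180],rate=.06,force_limit=30);ff(f"pre {h}")
E
```

```text
False
down 35.38 op 0.503 pos [0.4799 0.0131 0.04  ] F [0.5 0.3 0.9]
  fence: pos mm [-190.6 -229.8] F [0.5 0.2] Fz 0.9 Mz [-0.01 -0.    0.01] rot [-9.0030e+01  7.0000e-02  1.6711e+02]
grip 36.01 op 0.157 pos [0.4792 0.0127 0.0396] F [-0.6 -2.3  1.6]
  fence: pos mm [-191.2 -230.1] F [-0.8 -2.2] Fz 1.6 Mz [-0.37  0.1   0.12] rot [-8.9980e+01 -1.0000e-02  1.6712e+02]
pre False 38.48 op 0.156 pos [0.5648 0.1182 0.0397] F [-6.  -7.8 13.4]
  fence: pos mm [ -94.7 -134.6] F [-6.9 -7.1] Fz 13.4 Mz [-2.29  1.63 -0.16] rot [ -89.8    -0.34 -173.83]
```

Run:
```python
from h import *
O=[-90,0,FY+180]
h=env.move_straight([*fp(-.080,-.130),.0393],rotation=O,rate=.04);ff("a")
for x in(-.072,-.068,-.065):
    h=env.move_straight([*fp(x,-.130),.0393],rotation=O,rate=.03,force_limit=30);s=ff(f"x {x} {h}")
f=env.grab_frame("side");save(f,"s4")
c=np.round(proj(f,(.60,.18,.02))).astype(int);print(c)
cv2.imwrite("pics/s4c.png",cv2.resize(f["image"][max(0,c[1]-70):c[1]+80,c[0]-100:c[0]+100],None,fx=4,fy=4,interpolation=cv2.INTER_CUBIC))
```

```text
a 38.94 op 0.157 pos [0.5773 0.1233 0.0397] F [-4.7 -2.9  7.2]
  fence: pos mm [ -81.7 -130.9] F [-5.  -2.4] Fz 7.2 Mz [-0.93  1.08 -0.01] rot [ -89.92   -0.22 -173.79]
x -0.072 False 39.36 op 0.161 pos [0.5837 0.1241 0.0397] F [-8.5 -2.2 10.8]
  fence: pos mm [ -75.3 -130.7] F [-8.7 -1.2] Fz 10.8 Mz [-0.5   2.22  0.03] rot [ -89.91   -0.39 -173.79]
x -0.068 False 39.64 op 0.154 pos [0.5856 0.1241 0.0397] F [-14.6  -2.5  13.9]
  fence: pos mm [ -73.4 -131. ] F [-14.7  -0.9] Fz 13.9 Mz [-0.27  3.61  0.15] rot [ -89.86   -0.65 -173.79]
x -0.065 False 39.89 op 0.155 pos [0.587  0.1241 0.0396] F [-17.5  -1.3  16.5]
  fence: pos mm [ -72.  -131.2] F [-17.5   0.6] Fz 16.5 Mz [-0.14  4.66  0.12] rot [ -89.83   -0.84 -173.79]
[307 182]
```

View pics/s4c.png

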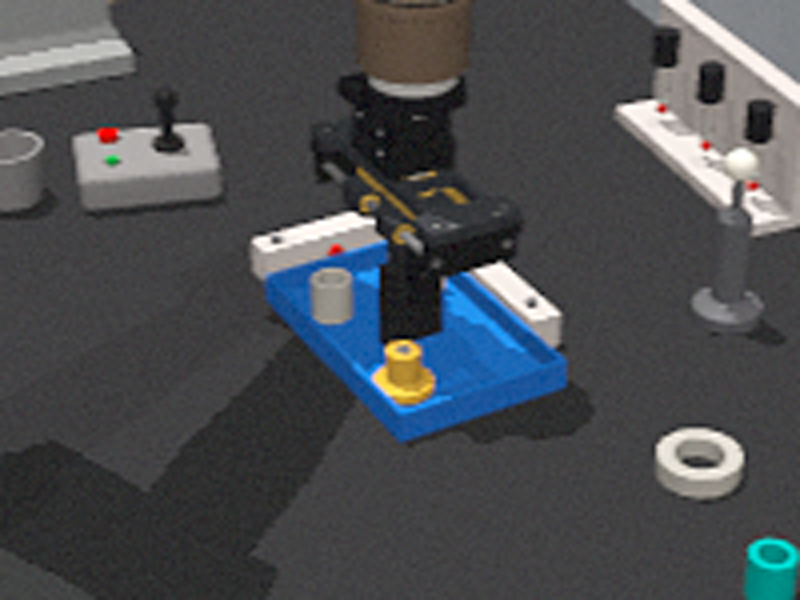

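The side view shows the tray at the fence with all parts in it, long side close to the long stop. The short-stop plunger at (336,250) is still out. The tool pitches about 0.8° under load, so I will compensate pitch and position while pressing.

```bash
cat >> h.py <<'E'
def press(cmd,x,y,z,n,gains=(.7,.7),rate=.03,lim=34):
    # cmd: [x,y (fence), z, roll, pitch, yaw]; integrates attitude error, walks the command towards x,y
    a=np.radians(FY);R=np.array([[np.cos(a),np.sin(a)],[-np.sin(a),np.cos(a)]])
    dx,dy=(x-cmd[0])/n,(y-cmd[1])/n
    for k in range(n):
        cmd[0]+=dx;cmd[1]+=dy;cmd[2]=z
        s=env.read_state();r=s["tool_rot"]
        e=np.array([-90,0,FY+180])-r;e=(e+180)%360-180
        cmd[3:]=np.clip(np.array(cmd[3:])+.7*e,[-93,-3,FY+177],[-87,3,FY+183])
        env.move_straight([*fp(cmd[0],cmd[1]),z],rotation=list(cmd[3:]),rate=rate)
        s=ff(f"cmd {np.round(np.array(cmd[:3])*1e3,1)} {np.round(cmd[3:],2)}")
        if np.linalg.norm(R@s["force"][:2])>lim: print("LIM");break
    return cmd
E
python3 - <<'E'
from h import *
c=[-.065,-.130,.0393,-90,0,FY+180]
c=press(c,-.063,-.130,.0395,4)
print(repr(c))
E
```

```text
cmd [ -64.5 -130.    39.5] [-90.12   0.58 186.28] 40.19 op 0.155 pos [0.5871 0.1241 0.0396] F [-17.1  -0.6  15.5]
  fence: pos mm [ -71.9 -131.2] F [-17.1   1.3] Fz 15.5 Mz [-0.1   4.92  0.13] rot [ -89.93   -0.3  -173.76]
cmd [ -64.  -130.    39.5] [-90.17   0.79 186.28] 40.44 op 0.154 pos [0.5872 0.1241 0.0396] F [-18.8  -0.5  17.8]
  fence: pos mm [ -71.8 -131.1] F [-18.8   1.5] Fz 17.8 Mz [0.   5.34 0.18] rot [-8.9970e+01 -1.5000e-01 -1.7376e+02]
cmd [ -63.5 -130.    39.5] [-90.19   0.9  186.29] 40.69 op 0.152 pos [0.5872 0.1241 0.0396] F [-19.6   1.7  19.7]
  fence: pos mm [ -71.8 -131.1] F [-19.3   3.8] Fz 19.7 Mz [0.16 5.77 0.1 ] rot [-8.9980e+01 -1.0000e-01 -1.7375e+02]
cmd [ -63.  -130.    39.5] [-90.21   0.97 186.29] 40.94 op 0.154 pos [0.5871 0.1241 0.0396] F [-21.   -0.1  20.7]
  fence: pos mm [ -71.9 -131.1] F [-20.9   2.2] Fz 20.7 Mz [0.2  6.08 0.16] rot [-8.9980e+01 -1.0000e-01 -1.7375e+02]
[-0.063, -0.13, 0.0395, np.float64(-90.20521113220589), np.float64(0.9735734834634513), np.float64(186.29028596289146)]
```

Run:
```python
from h import *
c=[-.063,-.130,.0395,-90.2,.97,186.29]
c=press(c,-.063,-.130,.0412,1)
c=press(c,-.063,-.116,.0412,3,rate=.04)
c=press(c,-.063,-.108,.0412,4)
print([float(round(v,4)) for v in c])
f=env.grab_frame("wrist");save(f,"w5")
for n,p in(("corner",(0,0)),("plL",(0,-.110)),("plS",(-.07,0)),("endL",(0,-.192))): print(n,np.round(proj(f,(*fp(*p),.03))))
```

```text
cmd [ -63.  -130.    41.2] [-90.21   1.04 186.29] 41.19 op 0.156 pos [0.5877 0.1242 0.0397] F [-14.9   0.7  10.4]
  fence: pos mm [ -71.3 -131.1] F [-14.8   2.3] Fz 10.4 Mz [0.13 4.75 0.08] rot [-9.0010e+01  2.0000e-02 -1.7378e+02]
cmd [ -63.  -125.3   41.2] [-90.2    1.03 186.31] 41.46 op 0.157 pos [0.5879 0.1269 0.0397] F [-11.7  -6.    9.1]
  fence: pos mm [ -70.8 -128.5] F [-12.3  -4.7] Fz 9.1 Mz [-1.87  3.66 -0.15] rot [-8.9880e+01  1.0000e-02 -1.7383e+02]
cmd [ -63.  -120.7   41.2] [-90.29   1.02 186.37] 41.73 op 0.155 pos [0.5878 0.1306 0.0397] F [-10.8  -9.9   8.4]
  fence: pos mm [ -70.5 -124.8] F [-11.8  -8.7] Fz 8.4 Mz [-2.87  3.11 -0.18] rot [-8.9910e+01  1.0000e-02 -1.7381e+02]
cmd [ -63.  -116.    41.2] [-90.35   1.01 186.41] 41.99 op 0.159 pos [0.5874 0.1347 0.0396] F [ -9.5 -12.1   8.7]
  fence: pos mm [ -70.5 -120.7] F [-10.8 -11. ] Fz 8.7 Mz [-3.36  2.85 -0.22] rot [-8.9930e+01 -1.0000e-02 -1.7377e+02]
cmd [ -63.  -114.    41.2] [-90.4    1.01 186.42] 42.24 op 0.155 pos [0.5872 0.1362 0.0396] F [ -8.6 -12.9   8.5]
  fence: pos mm [ -70.5 -119.1] F [-10.  -11.9] Fz 8
[... 190 characters left out ...]
 pos mm [ -70.5 -117.3] F [ -9.5 -13.1] Fz 8.2 Mz [-3.95  2.69 -0.23] rot [-8.9970e+01 -1.0000e-02 -1.7375e+02]
cmd [ -63.  -110.    41.2] [-90.45   1.03 186.44] 42.74 op 0.158 pos [0.5868 0.1399 0.0396] F [ -8.  -14.3   8.1]
  fence: pos mm [ -70.5 -115.5] F [ -9.5 -13.4] Fz 8.1 Mz [-4.03  2.61 -0.24] rot [-8.9980e+01 -1.0000e-02 -1.7376e+02]
cmd [ -63.  -108.    41.2] [-90.47   1.03 186.44] 42.99 op 0.157 pos [0.5866 0.1412 0.0396] F [ -7.6 -14.9   8.6]
  fence: pos mm [ -70.6 -114.1] F [ -9.2 -14. ] Fz 8.6 Mz [-4.61  2.44 -0.23] rot [-8.9950e+01 -2.0000e-02 -1.7376e+02]
[-0.063, -0.108, 0.0412, -90.4678, 1.0338, 186.4404]
corner [124. 130.]
plL [313. 130.]
plS [146. 240.]
endL [454. 130.]
```

View pics/w5.png

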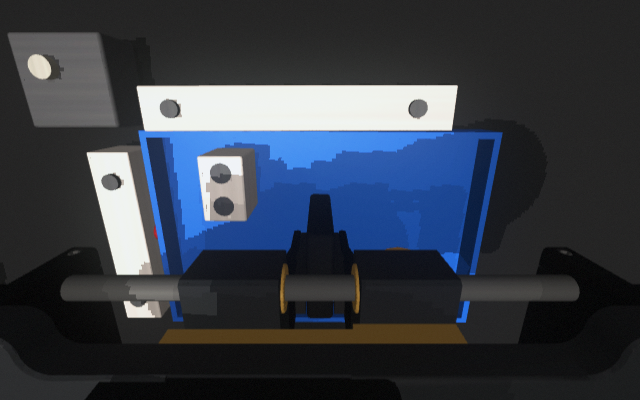

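The wrist view shows the tray's long side close to the long stop's edge (row 130). The short plunger (155,235) still shows red, so I push further on both axes.

Run:
```python
from h import *
c=[-.063,-.108,.0412,-90.47,1.03,186.44]
c=press(c,-.060,-.100,.0413,4)
c=press(c,-.056,-.096,.0416,4)
print([float(round(v,4)) for v in c])
```

```text
cmd [ -62.2 -106.    41.3] [-90.5    1.04 186.45] 43.29 op 0.154 pos [0.5865 0.1424 0.0397] F [ -8.9 -16.3   9.7]
  fence: pos mm [ -70.5 -112.9] F [-10.6 -15.2] Fz 9.7 Mz [-5.15  2.64 -0.26] rot [-8.9920e+01 -1.1000e-01 -1.7376e+02]
cmd [ -61.5 -104.    41.3] [-90.56   1.12 186.46] 43.54 op 0.158 pos [0.5865 0.1435 0.0397] F [ -9.  -20.2  10.6]
  fence: pos mm [ -70.4 -111.8] F [-11.1 -19.1] Fz 10.6 Mz [-5.91  2.74 -0.18] rot [-8.9900e+01 -1.3000e-01 -1.7376e+02]
cmd [ -60.8 -102.    41.3] [-90.63   1.21 186.46] 43.79 op 0.16 pos [0.5864 0.1446 0.0396] F [ -9.3 -21.7  11. ]
  fence: pos mm [ -70.3 -110.7] F [-11.6 -20.6] Fz 11.0 Mz [-6.54  2.87 -0.15] rot [-8.9890e+01 -1.4000e-01 -1.7375e+02]
cmd [ -60.  -100.    41.3] [-90.7    1.31 186.46] 44.04 op 0.161 pos [0.5864 0.1457 0.0396] F [-10.7 -24.2  13.7]
  fence: pos mm [ -70.3 -109.6] F [-13.2 -22.9] Fz 13.7 Mz [-7.3   3.07 -0.19] rot [-8.9890e+01 -1.4000e-01 -1.7376e+02]
cmd [-59.  -99.   41.6] [-90.78   1.41 186.47] 44.29 op 0.156 pos [0.5864 0.1457 0.0396] F [-11.4 -27.2  13.4]
  fence: pos mm [ -70.3 -109.6] F [-14.3 -25.8] Fz 13.4 Mz [-8.    3.27 -0.07] rot [ -89.89   -0.18 -173.77]
cmd [-58.  -98.   41.6] [-90.86   1.54 186.48] 44.54 op 0.158 pos [0.5864 0.1457 0.0396] F [-13.4 -30.2  15.6]
  fence: pos mm [ -70.3 -109.6] F [-16.6 -28.6] Fz 15.6 Mz [-8.67  3.6  -0.12] rot [ -89.88   -0.2  -173.77]
cmd [-57.  -97.   41.6] [-90.94   1.68 186.49] 44.79 op 0.157 pos [0.5865 0.1459 0.0396] F [-12.9 -32.6  18. ]
  fence: pos mm [ -70.1 -109.4] F [-16.4 -31. ] Fz 18.0 Mz [-9.33  3.96 -0.06] rot [ -89.89   -0.18 -173.75]
LIM
[-0.057, -0.097, 0.0416, -90.941, 1.6804, 186.4927]
```

Run:
```python
from h import *
c=[-.057,-.097,.0416,-90.94,1.68,186.49]
c=press(c,-.054,-.100,.0430,3,lim=42)
c=press(c,-.050,-.100,.0430,4,lim=42)
c=press(c,-.050,-.100,.0435,2,lim=42)
print([float(round(v,4)) for v in c])
f=env.grab_frame("wrist");save(f,"w6");g=env.grab_frame("side");save(g,"s6")
a=cv2.resize(f["image"][100:320,80:340],(520,440),interpolation=cv2.INTER_CUBIC)
u=np.round(proj(g,(*fp(-.07,-.11),.02))).astype(int)
b=cv2.resize(g["image"][u[1]-55:u[1]+55,u[0]-65:u[0]+65],(520,440),interpolation=cv2.INTER_CUBIC)
cv2.imwrite("pics/c6.png",cv2.resize(np.hstack([a,b]),(800,338)))
m=pick(f,"plunger_short",(*fp(-.07,0),.014));print("plunger mask",m and (m[0],m[1],m[2].sum()))
```

```text
cmd [-56. -98.  43.] [-91.02   1.8  186.49] 45.04 op 0.158 pos [0.5866 0.1459 0.0396] F [-13.7 -27.6  12.7]
  fence: pos mm [ -70.  -109.4] F [-16.6 -25.9] Fz 12.7 Mz [-8.38  4.19 -0.04] rot [-9.0030e+01 -1.6000e-01 -1.7377e+02]
cmd [-55. -99.  43.] [-91.     1.91 186.51] 45.29 op 0.157 pos [0.5866 0.1458 0.0396] F [-18.2 -23.7  15.5]
  fence: pos mm [ -70.  -109.5] F [-20.6 -21.6] Fz 15.5 Mz [-7.23  5.23 -0.02] rot [-9.0060e+01 -1.4000e-01 -1.7376e+02]
cmd [ -54. -100.   43.] [-90.96   2.01 186.51] 45.54 op 0.155 pos [0.5867 0.1458 0.0396] F [-22.  -21.2  17. ]
  fence: pos mm [ -70.  -109.5] F [-24.2 -18.7] Fz 17.0 Mz [-6.15  6.28 -0.05] rot [-9.0070e+01 -1.3000e-01 -1.7375e+02]
cmd [ -53. -100.   43.] [-90.91   2.1  186.51] 45.79 op 0.157 pos [0.5867 0.1458 0.0396] F [-24.7 -19.7  18.7]
  fence: pos mm [ -69.9 -109.6] F [-26.7 -16.9] Fz 18.7 Mz [-5.98  7.01 -0.04] rot [-9.0000e+01 -1.5000e-01 -1.7376e+02]
cmd [ -52. -100.   43.] [-90.91   2.21 186.52] 46.04 op 0.156 pos [0.5867 0.1457 0.0396] F [-26.1 -19.7  20.8]
  fence: pos mm [ -69.9 -109.6] F [-28.1 -16.8] Fz 20.8 Mz [-5.74  
[... 355 characters left out ...]
5869 0.1456 0.0396] F [-31.2 -19.   25. ]
  fence: pos mm [ -69.7 -109.8] F [-33.1 -15.5] Fz 25.0 Mz [-5.53  9.01  0.03] rot [-8.9970e+01 -1.5000e-01 -1.7374e+02]
cmd [ -50.  -100.    43.5] [-90.96   2.54 186.53] 46.79 op 0.159 pos [0.5869 0.1456 0.0396] F [-29.3 -19.1  22.4]
  fence: pos mm [ -69.7 -109.7] F [-31.2 -15.8] Fz 22.4 Mz [-5.52  8.77  0.04] rot [-8.9990e+01 -5.0000e-02 -1.7375e+02]
cmd [ -50.  -100.    43.5] [-90.96   2.57 186.53] 47.04 op 0.158 pos [0.5869 0.1456 0.0396] F [-29.8 -18.4  22.9]
  fence: pos mm [ -69.7 -109.7] F [-31.6 -15. ] Fz 22.9 Mz [-5.49  8.76  0.06] rot [-9.0000e+01 -1.0000e-02 -1.7375e+02]
[-0.05, -0.1, 0.0435, -90.9641, 2.5732, 186.5297]
plunger mask None
```

View pics/c6.png

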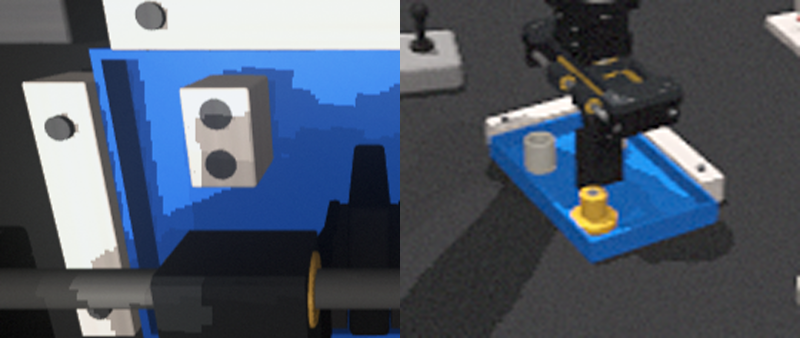

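Neither plunger shows red any more, and both axes are stiff at (−69.7, −109.7) mm against the nominal (−70, −110). The valve, sleeve and hub are all in the tray. I measure the residual yaw and gap along the short stop numerically, then balance the push.

Run:
```python
from h import *
c=[-.050,-.100,.0435,-90.96,2.57,186.53]
c=press(c,-.051,-.095,.0445,4,lim=45)
env.dwell(.3);ff("settled");print([float(round(v,4)) for v in c])
f=env.grab_frame("wrist");save(f,"w7")
im=f["image"].astype(int);b,g,r=im[...,0],im[...,1],im[...,2]
a=np.radians(FY);R=np.array([[np.cos(a),np.sin(a)],[-np.sin(a),np.cos(a)]])
F=lambda u,v,z:(R@(plane(f,u,v,z)[:2]-FO)*1e3).round(1)
blue=(b>60)&(b>1.6*r)&(b>1.2*g);white=(np.minimum(np.minimum(b,g),r)>150)
for v in(140,155,170,190,210,230,245,262):
    L=np.flatnonzero(blue[v,100:260]);W=np.flatnonzero(white[v,80:175])
    if len(L): print("row",v,"tray L",L[0]+100,F(L[0]+99.5,v,.024),"stop",W[-1]+80 if len(W) else None,F(W[-1]+80.5,v,.03) if len(W) else "")
for u in(180,240,300,360,420,445):
    T=np.flatnonzero(blue[100:180,u]);W=np.flatnonzero(white[60:150,u])
    print("col",u,"tray T",T[0]+100,F(u,T[0]+99.5,.024),"stop",W[-1]+60,F(u,W[-1]+60.5,.03))
```

```text
cmd [-50.2 -98.8  44.5] [-90.96   2.58 186.53] 47.44 op 0.157 pos [0.5869 0.1457 0.0397] F [-25.8 -22.8  16.8]
  fence: pos mm [ -69.7 -109.7] F [-28.1 -19.9] Fz 16.8 Mz [-6.62  7.68 -0.01] rot [-8.9920e+01 -2.0000e-02 -1.7377e+02]
cmd [-50.5 -97.5  44.5] [-91.02   2.6  186.55] 47.69 op 0.156 pos [0.5869 0.1457 0.0396] F [-23.7 -26.9  16.2]
  fence: pos mm [ -69.8 -109.7] F [-26.5 -24.1] Fz 16.2 Mz [-7.81  7.01  0.05] rot [-8.9890e+01 -1.0000e-02 -1.7377e+02]
cmd [-50.8 -96.2  44.5] [-91.09   2.6  186.56] 47.94 op 0.156 pos [0.5868 0.1458 0.0396] F [-21.3 -30.3  15.9]
  fence: pos mm [ -69.8 -109.5] F [-24.5 -27.8] Fz 15.9 Mz [-8.82  6.47 -0.  ] rot [-8.9900e+01 -1.0000e-02 -1.7376e+02]
cmd [-51.  -95.   44.5] [-91.16   2.61 186.57] 48.19 op 0.157 pos [0.5868 0.146  0.0396] F [-19.2 -33.   14.3]
  fence: pos mm [ -69.8 -109.3] F [-22.7 -30.7] Fz 14.3 Mz [-9.84  5.88  0.02] rot [ -89.9    -0.   -173.76]
settled 48.49 op 0.152 pos [0.5868 0.146  0.0396] F [-19.2 -34.4  15.3]
  fence: pos mm [ -69.8 -109.3] F [-22.9 -32.1] Fz 15.3 Mz [-9.86  5.91  0.04] rot [ -89.9    -0.   -173.76]
[-0.051, -0.095, 0.0445, -91.1629, 2.6084, 186.5667]
row 140 tray L 139 [-5.4  1.2] stop None 
row 155 tray L 142 [-14.6   1.1] stop 135 [-13.6   1. ]
row 170 tray L 145 [-24.   1.] stop 138 [-22.7   0.9]
row 190 tray L 149 [-37.1   0.9] stop 142 [-35.4   0.9]
row 210 tray L 153 [-50.8   0.7] stop 146 [-48.6   0.8]
row 230 tray L 156 [-65.1   1.2] stop 150 [-62.4   0.8]
row 245 tray L 159 [-76.2   1.1] stop 153 [-73.2   0.7]
row 262 tray L 162 [-89.4   1.3] stop 156 [-85.9   0.9]
col 180 tray T 133 [ -1.  -24.7] stop 132 [ -0.4 -27.5]
col 240 tray T 133 [ -1.  -60.9] stop 132 [ -0.5 -62.5]
col 300 tray T 133 [ -1.  -97.1] stop 132 [ -0.5 -97.5]
col 360 tray T 132 [  -0.5 -133.3] stop 131 [ 1.000e-01 -1.325e+02]
col 420 tray T 132 [  -0.5 -169.5] stop 131 [   0.  -167.5]
col 445 tray T 132 [  -0.5 -184.6] stop 131 [   0.  -182.1]
```

Run:
```python
from h import *
ff("final");print(env.close_job())
```

```text
final 48.54 op 0.156 pos [0.5868 0.146  0.0396] F [-19.5 -33.1  15.6]
  fence: pos mm [ -69.8 -109.3] F [-23.  -30.8] Fz 15.6 Mz [-9.86  5.9   0.01] rot [ -89.9     0.   -173.76]
the job is handed in; nothing more can be done
None
```

The steel sleeve, brass hub and aluminium valve block are in the blue tray. I dragged it flat into the corner fence and handed the job in at 48.5 s, still gripping and pressing it against both stops.

**Last checks:**
- **Position:** the grip point stood at (−69.8, −109.3) mm in the fence frame, against a nominal (−70, −110).
- **Push:** about 23 N on the long stop and 31 N on the short stop. Each plunger needs 9.6 N, and neither axis moved more than a few tenths of a millimetre as the force rose.
- **Tilt:** within 0.1° at the tool.
- **Flushness:** in the last wrist picture the tray edge ran parallel to both stop faces, within about 0.6 mm on either. On the long side the stop's own edge hides part of the view.

**Less certain:**
- I could not read the plungers' travel directly. That they are fully in rests on the force, the position and no red being visible in the last pictures viewed.
- On the first push along x the tray seemed to stop about 2 mm short. That was friction from the tool pressing down; once I eased that pressure it went home.
- I did not measure the bystanders again at the end. The last views showed nothing disturbed.

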